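# Fetch the spare knob from the case with bypass doors

### The arm

A 7-joint arm with a two-finger parallel gripper is mounted at the origin on a cart in front of the work surface, level with it; the furniture and walls round the work are solid. World frame = base frame: x ahead of the robot, y to its left, z up, the work surface at z = 0. Lengths are in m, angles in degrees, forces in N, time in s.
With the tool pointing down it reaches from about 0.425 to 0.875 m from the base axis. Payload 4.7 kg.
Tool frame: the origin (TCP) lies between the finger pads; the fingertips stand env.finger_overhang ahead of it and the grasp point (between the pads) lies 5 mm behind it (env.finger_overhang is the distance from the TCP to the fingertips, in m); z points along the fingers, y is the line along which they close (so a half turn about z gives the same grasp; the last joint's range is limited). The gripper opens to 87 mm and grips with 3 to 60 N. Pads are 19 mm wide; open, the fingers measure 117 mm over their backs; the gripper's body (75 mm by 190 mm) begins 51 mm behind the grasp point.
Start: joints at [66.927, 18.392, -4.016, 83.108, 1.295, 78.541, -3.26], TCP at [0.263, -0.594, 0.237] pointing down, gripper open.
Joint ranges: [-163.93, 163.93], [-17.29, 119.83], [-79.2, 71.16], [3.27, 140.29], [-89.18, 269.18], [5.43, 117.66], [-154.24, 154.24]. Speed limits (degrees/s): [147.25, 147.25, 180, 180, 180, 180, 180].

### API

Orientations are given as [roll, pitch, yaw] about the fixed x, y, z axes, in that order (R = Rz(yaw) Ry(pitch) Rx(roll)).
In Python, from cell import telemetry, eyes, env, models gives the robot as it stands. The module is installed in compiled form; this text tells all that it offers.
- The arm moves only by the tool drive_tool, never from a script. Its arguments are lists of equal length, an entry for each row: "angular": the turn, a rotation vector about the tool's x, y, z in rad, a list of three; "delta_pos": the shift along the tool's x, y, z in cm, a list of three; "gripper": the finger opening in cm, from 0 to 8.7. A call has 1 to 20 rows; each row shifts and turns the commanded pose from where the row before left it, along the tool's axes as they then stand; what a row does not reach is not made up. A row lasts 1/10 s, in which the tool goes at most 50 mm and 8.59 degrees, less where a joint would pass 70% of its speed; a pose out of reach is approached as far as the arm can. A call with a gripper value outside its range is refused whole. The fingers move at their own pace and stop on an object; "squeeze" is the grip in N (left out, the last holds). Time passes only in rows, so rows that do not move let the fingers close. It gives the time, the measured TCP pose, the force, the opening and the grip force at its end, in the units of the state.
- telemetry.get_obs(): the state, without advancing time (a new reading comes with each control period).
- eyes.read_camera(name): name is "scene" or "top"; returns a dict with "pixels" (420x560x3 uint8, red, green, blue), "mtx" (3x3 intrinsics, pixels), "origin" and "orientation" of the camera in the world. Camera axes: x right, y down, z forward; pixel columns grow to the right and rows downward; lengths in m; the calibration is good to about 2 mm. A picture is of the moment at which its call begins. There is no depth.
- env.sign_off(): hands the job in; it is judged then, once.
Trained networks look in a picture, given as the dict that the camera call returned (one of the last four; its "shot" number tells which), for a name from the list of things; names that differ only in an ending like _2 or _b are one class to them, and where a whole thing is asked for, a point or a joint stands for the part that bears it (a point fixed in the world has none). Each returns a list of dicts, best first, with "p" (0 to 1); they miss things now and then, are a little off and sometimes report something else, mostly with a low value. They report only what shows in the picture. A call takes as long as a camera call.
- models.search_frame(picture, target): "centre" ([column, row] in pixels, amid what is visible of it).
- models.cut_out(picture, target): "pixels" (420x560 bool, what is visible of it) and "centre" ([column, row] in pixels, amid what is visible of it).
The state is a dict: "time_s": time; "qpos": joint angles; "joint_velocities": joint speeds; "effort": joint torques, N m; "tool_pos": TCP position; "tool_rot": TCP orientation; "force": force on the tool from outside, world axes, zero at the start; "wrist_torque": the same for the moment, N m; "grip_width": finger opening in m; "grasp_force": force on a finger pad.
Only numpy, scipy, OpenCV 4.12 (cv2) and the standard library are available. Lean on these libraries where they do the work, as an engineer would, in place of code of your own. Each camera call takes 0.05 s, during which the arm holds its last target. There are 200 camera calls.

### The job

Slide the clear door that covers the black star knob all the way open, past the other door, then take the knob out and stand it upright on the middle of the green pad. Leave that door open, the other door shut and the steel flange where it lies in its compartment.

Things in the scene. Friction and masses are not known exactly. Their poses are not given: they have to be found in the camera images.
- case: Fixed wooden case, 224 (x) x 384 (y) mm, 60 high; walls 12, floor 5 thick; a 39 mm high divider parts it into a left (+y) and a right (-y) compartment, each 200 x 177 mm. Two clear doors lie flat in its top: left one in the lower track (pane 43-47 mm above the worktop), right one above it (52-56 mm). Origin: centre of underside; x ahead, y left, turned up to 8 degrees.
- door_left (a joint): Slide of the left clear door (orange handle), in m: 0 shut, grows to 0.138 (fully open) as it slides along the case's -y underneath the right door; fully open leaves the outer 140 mm of the left compartment uncovered. About 1.5 N of friction, no spring; it may start up to 15 mm open.
- door_right (a joint): Slide of the right clear door (blue handle), in m: 0 shut, grows to 0.138 (fully open) as it slides along the case's +y over the left door; fully open leaves the outer 140 mm of the right compartment uncovered. About 1.5 N of friction, no spring; it may start up to 15 mm open.
- door_left_handle (a point): Centre of the left door's orange handle bar, 86 mm above the worktop. The bar is 74 mm long (case x), 12 mm wide (case y) and 18 mm high (77 to 95 mm above the worktop) on two posts under its ends; when shut it stands 155 mm from the case's middle. It moves with the door; axes as the case's.
- door_right_handle (a point): Centre of the right door's blue handle bar, same size and height, on the -y side. It moves with the door; axes as the case's.
- knob_centre (a point): Centre (half-way up) of the spare clamping knob: black five-lobed star about 46 x 44 mm (grip this part, 20 mm high) with a short brass boss on top, 28 mm high in all, axis (z) upright; loose, about 50 g. It stands on the floor of one compartment, left or right, about 105 mm from the case's middle.
- flange_centre (a point): Centre (half-way up) of the loose steel blade flange, a 70 mm disc with a hub, 22 mm high, lying in the other compartment. It is not wanted.
- pad_centre (a point): Centre of the top face of the fixed green pad, 120 x 120 mm, 4 mm thick, on the worktop to the right of the case; z up, sides along its x and y.

How it is judged:
By the outcome, as a careful person would: the job done as asked, in the order asked, and still so for the second after the job is handed in, with the robot touching nothing.
It also fails if it takes over 50 s, if anything falls off the work surface, if the arm or the gripper's body presses on something with over 40 N, if the wrist force passes 120 N, or if a joint passes its speed limit or range.

## Working session

There is one attempt and no reset: what is moved stays moved. The work goes in short steps, Python scripts to look and compute and a tool call to move; the robot and the scene stay as the last step left them, time stands still between calls to the robot, and variables do not carry over. Pictures are saved under pics/ and viewed, at most 10 in all, crops included, and the job is handed in when it is done.

Besides the shell and the picture viewer there is one more tool, called after "Call:" as name(argument=value, ...) on one line, values as JSON. drive_tool: Moves the arm, as the interface text tells. Its arguments: {"type":"object","properties":{"angular":{"type":"array","items":{"type":"array","items":{"type":"number"}}},"delta_pos":{"type":"array","items":{"type":"array","items":{"type":"number"}}},"gripper":{"type":"array","items":{"type":"number"}},"squeeze":{"type":"number"}},"required":["angular","delta_pos","gripper"]}

```bash
mkdir -p pics
cat > h.py <<'E'
import numpy as np, cv2
from scipy.spatial.transform import Rotation as R
from cell import telemetry, eyes, env, models
def cam(n):
    return eyes.read_camera(n)
def rot(o):
    o=np.array(o,float)
    return o if o.shape==(3,3) else R.from_euler('xyz',o,degrees=True).as_matrix()
def ray(p,uv,z):
    d=rot(p['orientation'])@np.linalg.inv(p['mtx'])@np.array([uv[0],uv[1],1.]); o=np.array(p['origin'])
    return o+d*(z-o[2])/d[2]
def proj(p,X):
    c=rot(p['orientation']).T@(np.array(X)-p['origin']); q=np.array(p['mtx'])@c
    return q[:2]/q[2]
def save(p,n): cv2.imwrite('pics/'+n,cv2.cvtColor(p['pixels'],cv2.COLOR_RGB2BGR))
E
python3 - <<'E'
from h import *
np.set_printoptions(precision=4,suppress=True)
print(env.finger_overhang, telemetry.get_obs())
Z=dict(door_left_handle=.086,door_right_handle=.086,knob_centre=.019,flange_centre=.016,pad_centre=.004,case=.06)
for n in('top','scene'):
    p=cam(n); save(p,n+'0.png'); print(n,p['origin'],p['orientation'])
    for t,z in Z.items():
        try:
            for r in models.search_frame(p,t)[:2]: print(t,round(r['p'],2),np.array(r['centre']),ray(p,r['centre'],z))
        except Exception as e: print(t,e)
E
```

```text
0.014 {'time_s': 0.0, 'qpos': array([66.9286, 18.4404, -4.0138, 83.1751,  1.295 , 78.5416, -3.2586]), 'joint_velocities': array([-0.0524, -0.0529, -0.042 , -0.0112, -0.0035, -0.0448, -0.1044]), 'effort': array([  0.0005, -49.1289,  -0.4032, -31.2527,  -0.0637,   0.0437,
         0.0002]), 'tool_pos': array([ 0.2628, -0.5939,  0.2354]), 'tool_rot': array([-179.8881,    0.0063,   23.8809]), 'force': array([-1.025 ,  0.0463,  0.4156]), 'wrist_torque': array([-0.0296, -0.0209,  0.0225]), 'grasp_force': 0.0, 'grip_width': 0.08700300682494883}
top [0.2999 0.0954 1.3005] [-171.0505    0.5323  -89.8076]
door_left_handle 0.67 [202.3 197.7] [0.5168 0.3003 0.086 ]
door_right_handle 0.55 [271.1 203.2] [0.5032 0.1288 0.086 ]
pad_centre 0.9 [379.5 210.4] [ 0.4982 -0.1551  0.004 ]
pad_centre 0.59 [271.7 201.7] [0.521  0.1295 0.004 ]
scene [-0.1856  0.6134  0.4886] [-114.9392    0.7965 -126.6043]
door_left_handle 0.89 [195.3 248.6] [0.4639 0.3373 0.086 ]
door_left_handle 0.72 [267.8 222.5] [0.4682 0.1615 0.086 ]
door_right_handle 0.77 [270.8 223.1] [0.4618 0.1581 0.086 ]
pad_centre 0.92 [355.9 213.2] [ 0.4982 -0.1525  0.004 ]
pad_centre 0.41 [195.  247.7] [0.6004 0.2798 0.004 ]
case 0.9 [228.1 247.8] [0.4668 0.2641 0.06  ]
```

View pics/top0.png

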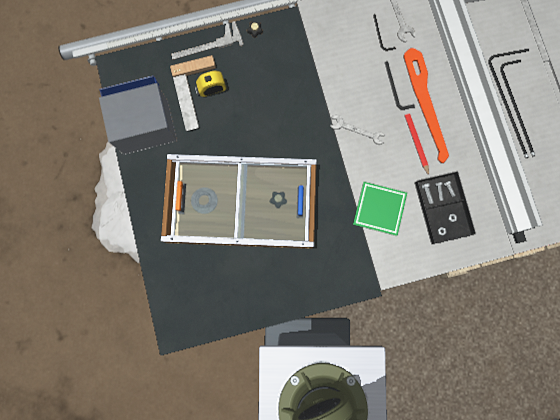

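View pics/scene0.png

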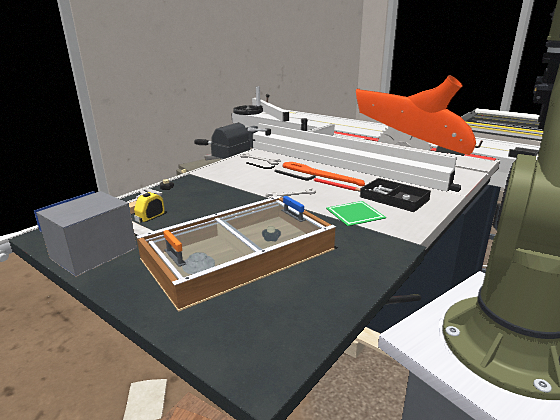

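The knob is in the right compartment, dark star at top (278,200), under the blue-handled door (handle at (300,201)). The flange is on the left at (203,201) and the orange handle at (181,196). The pad is at (380,209). The right door is the one to open.

```bash
cat > m.py <<'E'
from h import *
from scipy.optimize import least_squares
np.set_printoptions(precision=4,suppress=True)
def blob(p,kind,roi):
    hsv=cv2.cvtColor(p['pixels'],cv2.COLOR_RGB2HSV).astype(int); h,s,v=hsv[...,0],hsv[...,1],hsv[...,2]
    m={'orange':(h>5)&(h<18)&(s>190)&(v>150),'blue':(h>100)&(h<125)&(s>140),'green':(h>50)&(h<75)&(s>130),'dark':v<90}[kind]
    k=np.zeros_like(m); c0,c1,r0,r1=roi; k[r0:r1,c0:c1]=m[r0:r1,c0:c1]
    n,l,st,c=cv2.connectedComponentsWithStats(k.astype(np.uint8)); i=1+np.argmax(st[1:,4])
    return (l==i).astype(np.uint8)
def cen(m):
    M=cv2.moments(m,True); return np.array([M['m10']/M['m00'],M['m01']/M['m00']])
def boxcen(p,c,yaw,dim):  # centroid of projected box
    a=np.radians(yaw); P=[]
    for i in(-.5,.5):
        for j in(-.5,.5):
            for k in(-.5,.5):
                x,y=i*dim[0],j*dim[1]
                P.append(proj(p,[c[0]+x*np.cos(a)-y*np.sin(a),c[1]+x*np.sin(a)+y*np.cos(a),c[2]+k*dim[2]]))
    M=cv2.moments(cv2.convexHull(np.array(P,np.float32))); return np.array([M['m10']/M['m00'],M['m01']/M['m00']])
def locate(ps,cs,z,yaw,dim):
    f=lambda q:np.concatenate([boxcen(p,[q[0],q[1],z],yaw,dim)-c for p,c in zip(ps,cs)])
    r=least_squares(f,[.5,.1]); return r.x,r.fun
E
python3 - <<'E'
from m import *
t=cam('top'); s=cam('scene')
H=(.074,.012,.018)
def run(yaw):
    out={}
    for k,rt,rs in(('orange',(170,190,170,220),(150,200,225,262)),('blue',(290,310,180,222),(275,310,190,225))):
        mt,ms=blob(t,k,rt),blob(s,k,rs)
        out[k]=locate([t],[cen(mt)],.086,yaw,H)[0]
        print(k,mt.sum(),ms.sum(),'top',out[k],'scene',locate([s],[cen(ms)],.086,yaw,H)[0],'minrect',cv2.minAreaRect(cv2.findNonZero(mt)))
    d=out['orange']-out['blue']; print('yaw',np.degrees(np.arctan2(-d[0],d[1])),'dist',np.hypot(*d)); return out
run(0);run(-3)
# knob
mt=blob(t,'dark',(264,294,186,216)); print('knob',mt.sum(),cen(mt),ray(t,cen(mt),.015))
try:
  for n in ('knob_centre','pad_centre'):
    for r in models.cut_out(t,n)[:2]: print(n,r['p'],r['centre'])
except Exception as e: print(e)
mt=blob(t,'green',(340,420,170,250)); print('pad',mt.sum(),ray(t,cen(mt),.004),cv2.minAreaRect(cv2.findNonZero(mt)))
ms=blob(s,'green',(320,400,195,235)); print('pad scene',ms.sum(),ray(s,cen(ms),.004))
c=t['pixels'][145:255,150:420]; cv2.imwrite('pics/crop1.png',cv2.resize(c[...,::-1],None,fx=2.96,fy=2.96,interpolation=cv2.INTER_CUBIC))
E
```

```text
orange 8 120 top [0.5239 0.102 ] scene [0.5187 0.362 ] minrect ((180.0, 193.5), (7.0, 0.0), -90.0)
blue 137 173 top [0.51 0.1 ] scene [0.4707 0.0801] minrect ((300.0, 200.5), (29.0, 4.0), 90.0)
yaw -81.86080536623082 dist 0.014068088844110146
orange 8 120 top [0.5273 0.3562] scene [0.5214 0.3607] minrect ((180.0, 193.5), (7.0, 0.0), -90.0)
blue 137 173 top [0.5098 0.0567] scene [0.505  0.0752] minrect ((300.0, 200.5), (29.0, 4.0), 90.0)
yaw -3.358512483027188 dist 0.3000382598249557
knob 80 [277.7375 199.2625] [0.5256 0.1134 0.015 ]
pad_centre 0.83 [381.5, 211.1]
pad 1348 [ 0.5046 -0.1574  0.004 ] ((380.2352600097656, 208.05882263183594), (37.350486755371094, 36.380340576171875), 14.03624439239502)
pad scene 535 [ 0.5048 -0.1567  0.004 ]
```

View pics/crop1.png

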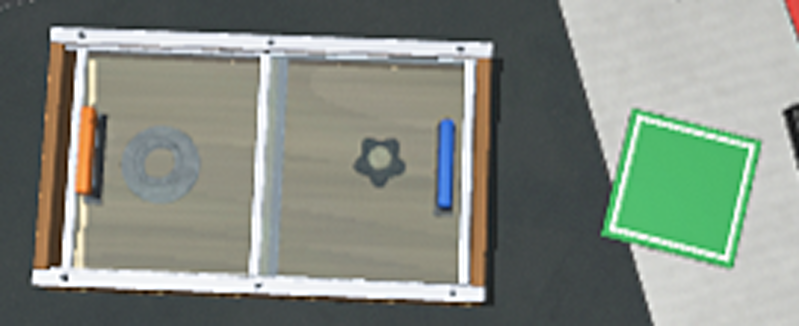

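Run:
```python
from m import *
t=cam('top')
P=lambda c,z:ray(t,(c[0]/2.96+149.7,c[1]/2.96+144.7),z)
C=np.array([P(c,.06) for c in((50,28),(493,42),(486,299),(33,283))]);print(C,C.mean(0))
L=(C[0]+C[3])/2-(C[1]+C[2])/2; print('len',np.linalg.norm(C[0]-C[1]),np.linalg.norm(C[3]-C[2]),np.linalg.norm(C[0]-C[3]),'yaw',np.degrees(np.arctan2(-L[0],L[1])))
print('orange ends',P((88,107),.095),P((84,192),.095)); print('blue',P((447,120),.095),P((444,208),.095))
print('knob',P((380,161),.02))
hs=cv2.cvtColor(t['pixels'],cv2.COLOR_RGB2HSV)
print(t['pixels'][199,296:306].tolist())
for k,roi in(('blue',(290,310,180,222)),):
    m=blob(t,k,roi); ys,xs=np.nonzero(m); q=np.polyfit(ys,xs,1); print(ys.min(),ys.max(),q, [ray(t,(np.polyval(q,y),y),.09) for y in(ys.min(),ys.max())])
```

```text
[[0.6354 0.4002 0.06  ]
 [0.6232 0.0142 0.06  ]
 [0.4    0.0219 0.06  ]
 [0.4126 0.4059 0.06  ]] [0.5178 0.2105 0.06  ]
len 0.38615327341482064 0.3842374574846069 0.22291818547114486 yaw -1.8426023547092563
orange ends [0.5576 0.3569 0.095 ] [0.4854 0.3577 0.095 ]
blue [0.5469 0.0555 0.095 ] [0.4725 0.0582 0.095 ]
knob [0.5252 0.1124 0.02  ]
[[153, 149, 128], [115, 115, 101], [57, 93, 174], [78, 135, 230], [76, 130, 224], [66, 121, 221], [32, 84, 177], [113, 112, 117], [144, 139, 118], [133, 130, 111]]
186 215 [ -0.0204 304.2025] [array([0.546 , 0.0561, 0.09  ]), array([0.4732, 0.0578, 0.09  ])]
```

The case centre is at about (0.518, 0.2105) with yaw -1.85°, and the edge lengths of 385 x 223 mm check out. The blue handle is at about (0.510, 0.0567), nearly shut. The knob is at (0.525, 0.113) and the pad at (0.505, -0.157).

I'll push the blue bar with closed fingers, so I first move over to just outside it.

Call:
drive_tool(angular=[[0, 0, 0], [0, 0, 0], [0, 0, 0], [0, 0, 0], [0, 0, 0], [0, 0, 0], [0, 0, 0], [0, 0, 0], [0, 0, 0], [0, 0, 0], [0, 0, 0], [0, 0, 0], [0, 0, 0], [0, 0, 0], [0, 0, 0], [0, 0, 0], [0, 0, 0], [0, 0, 0]], delta_pos=[[0, 0, -3], [2.8, -2.68, 0], [2.8, -2.68, 0], [2.8, -2.68, 0], [2.8, -2.68, 0], [2.8, -2.68, 0], [2.8, -2.68, 0], [2.8, -2.68, 0], [2.8, -2.68, 0], [2.8, -2.68, 0], [2.8, -2.68, 0], [2.8, -2.68, 0], [2.8, -2.68, 0], [2.8, -2.68, 0], [2.8, -2.68, 0], [2.8, -2.68, 0], [2.8, -2.68, 0], [0, 0, 0]], gripper=[8.7, 4, 0, 0, 0, 0, 0, 0, 0, 0, 0, 0, 0, 0, 0, 0, 0, 0], squeeze=15)

```text
time_s: 2.75
tool_pos: [0.5004, -0.0143, 0.2671]
tool_rot: [-179.9, -0.2, 24.4]
force: [0.1, 0.4, -0.6]
grip_width: 0.0005
grasp_force: 0.0
```

Call:
drive_tool(angular=[[0, 0, -0.14], [0, 0, -0.14], [0, 0, -0.14], [0, 0, -0.14], [0, 0, -0.14], [0, 0, -0.14], [0, 0, -0.14], [0, 0, -0.14], [0, 0, 0], [0, 0, 0]], delta_pos=[[0, 0, 0], [0, 0, 0], [0, 0, 0], [0, 0, 0], [0, 0, 0], [0, 0, 0], [0, 0, 0], [0, 0, 0], [0, 0, 0], [0, 0, 0]], gripper=[0, 0, 0, 0, 0, 0, 0, 0, 0, 0])

```text
time_s: 3.75
tool_pos: [0.4991, -0.0213, 0.2666]
tool_rot: [180.0, 0.0, 87.8]
force: [0.2, -0.5, 0.0]
grip_width: 0.0008
grasp_force: 0.0
```

Call:
drive_tool(angular=[[0, 0, 0], [0, 0, 0], [0, 0, 0], [0, 0, 0], [0, 0, 0], [0, 0, 0], [0, 0, 0], [0, 0, 0]], delta_pos=[[2.3, 0.5, 0], [2.3, 0.4, 3.3], [0, 0, 4], [0, 0, 4], [0, 0, 4], [0, 0, 3], [0, 0, 0], [0, 0, 0]], gripper=[0, 0, 0, 0, 0, 0, 0, 0])

```text
time_s: 4.55
tool_pos: [0.5099, 0.0248, 0.084]
tool_rot: [-180.0, -0.0, 88.0]
force: [-0.8, 0.0, -0.2]
grip_width: 0.0003
grasp_force: 0.0
```

Run:
```python
from h import *
s=cam('scene'); c=s['pixels'][130:330,130:400]; cv2.imwrite('pics/s1.png',cv2.resize(c[...,::-1],None,fx=2.9,fy=2.9,interpolation=cv2.INTER_CUBIC))
```

```text
(no output)
```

View pics/s1.png

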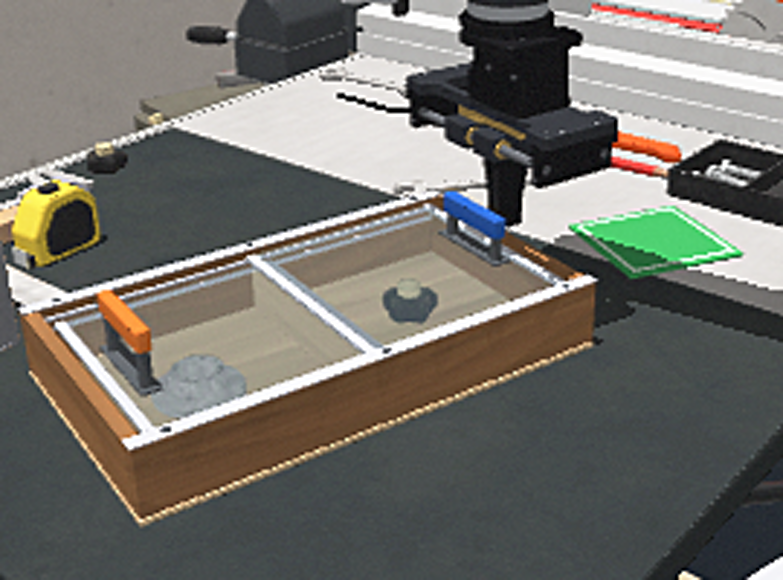

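The closed fingers stand just outside the blue bar (crop (505,190)), clear of the frame. Now I push the bar along +y.

Call:
drive_tool(angular=[[0, 0, 0], [0, 0, 0], [0, 0, 0], [0, 0, 0], [0, 0, 0], [0, 0, 0], [0, 0, 0], [0, 0, 0], [0, 0, 0], [0, 0, 0], [0, 0, 0], [0, 0, 0], [0, 0, 0], [0, 0, 0], [0, 0, 0], [0, 0, 0]], delta_pos=[[0.5, 0, 0], [0.5, 0, 0], [0.5, 0, 0], [1, 0, 0], [1, 0, 0], [1, 0, 0], [1, 0, 0], [1, 0, 0], [1, 0, 0], [1, 0, 0], [1, 0, 0], [1, 0, 0], [1, 0, 0], [1, 0, 0], [1, 0, 0], [0, 0, 0]], gripper=[0, 0, 0, 0, 0, 0, 0, 0, 0, 0, 0, 0, 0, 0, 0, 0])

```text
time_s: 6.2
tool_pos: [0.5136, 0.1622, 0.0835]
tool_rot: [-179.9, -0.1, 88.2]
force: [-0.0, 0.6, -0.8]
grip_width: 0.0007
grasp_force: 0.0
```

Call:
drive_tool(angular=[[0, 0, 0], [0, 0, 0], [0, 0, 0], [0, 0, 0]], delta_pos=[[0.3, 0, 0], [0.3, 0, 0], [0.3, 0, 0], [0, 0, 0]], gripper=[0, 0, 0, 0])

```text
time_s: 6.6
tool_pos: [0.5143, 0.1689, 0.0833]
tool_rot: [-180.0, -0.0, 88.1]
force: [-0.8, -0.8, -1.4]
grip_width: 0.0004
grasp_force: 0.2
```

Call:
drive_tool(angular=[[0, 0, 0], [0, 0, 0], [0, 0, 0], [0, 0, 0]], delta_pos=[[0.3, 0, 0], [0.3, 0, 0], [0.2, 0, 0], [0, 0, 0]], gripper=[0, 0, 0, 0])

```text
time_s: 7.0
tool_pos: [0.5149, 0.1772, 0.0835]
tool_rot: [180.0, -0.0, 88.1]
force: [-0.7, -0.3, -0.6]
grip_width: 0.0007
grasp_force: 0.3
```

Call:
drive_tool(angular=[[0, 0, 0], [0, 0, 0], [0, 0, 0]], delta_pos=[[0.2, 0, 0], [0.2, 0, 0], [0, 0, 0]], gripper=[0, 0, 0])

```text
time_s: 7.3
tool_pos: [0.515, 0.1774, 0.0836]
tool_rot: [-179.9, 0.3, 88.0]
force: [-2.6, -7.8, 4.1]
grip_width: 0.0004
grasp_force: 4.1
```

The door is at its stop, with an 8 N reaction. Now I back off, rise, open and check.

Call:
drive_tool(angular=[[0, 0, 0], [0, 0, 0], [0, 0, 0], [0, 0, 0], [0, 0, 0], [0, 0, 0], [0, 0, 0], [0, 0, 0], [0, 0, 0], [0, 0, 0]], delta_pos=[[-1, 0, 0], [-1, 0, 0], [0, 0, -3], [0, 0, -4], [-4, 0, -2], [-4, 0, 0], [-4, 0, 0], [-4, 0, 0], [-4, 0, 0], [0, 0, 0]], gripper=[0, 0, 0, 0, 3, 8.7, 8.7, 8.7, 8.7, 8.7])

```text
time_s: 8.3
tool_pos: [0.5073, -0.0465, 0.1735]
tool_rot: [180.0, 0.2, 87.5]
force: [0.8, 0.4, 0.2]
grip_width: 0.041
grasp_force: 0.0
```

Run:
```python
from m import *
t=cam('top')
m=blob(t,'dark',(264,294,184,216)); print('knob',m.sum(),cen(m),ray(t,cen(m),.015),cv2.boundingRect(m))
b=blob(t,'blue',(200,310,170,225)); print('blue',b.sum(),ray(t,cen(b),.09))
c=t['pixels'][140:260,150:420]; cv2.imwrite('pics/crop2.png',cv2.resize(c[...,::-1],None,fx=2.96,fy=2.96,interpolation=cv2.INTER_CUBIC))
for r in models.cut_out(t,'knob_centre')[:1]: print(r['p'],r['centre'],ray(t,r['centre'],.018))
s=cam('scene')
for r in models.cut_out(s,'knob_centre')[:1]: print(r['p'],r['centre'],ray(s,r['centre'],.018))
print(telemetry.get_obs()['tool_pos'])
```

```text
knob 118 [278.5932 200.0508] [0.5235 0.1111 0.015 ] (270, 192, 17, 17)
blue 140 [0.5155 0.1942 0.09  ]
0.59 [278.5, 201.6] [0.5189 0.1113 0.018 ]
0.45 [272.9, 233.9] [0.5213 0.1107 0.018 ]
[ 0.5078 -0.0378  0.1737]
```

View pics/crop2.png

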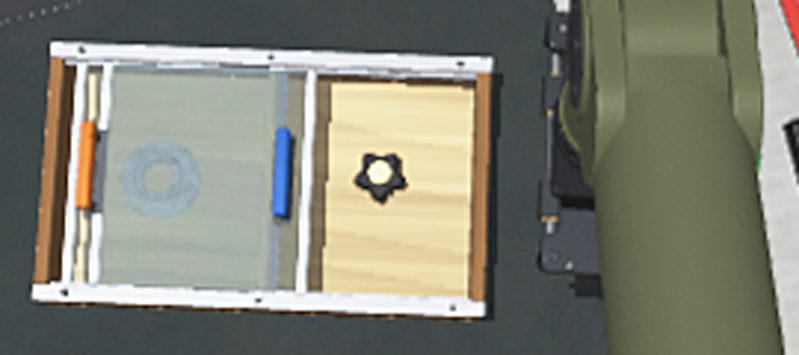

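The door is fully open: the blue handle moved 137 mm and the star is uncovered at crop (380,178). The flange lies untouched at (160,177). Next I move above the knob.

Call:
drive_tool(angular=[[0, 0, 0], [0, 0, 0], [0, 0, 0], [0, 0, 0], [0, 0, 0], [0, 0, 0], [0, 0, 0]], delta_pos=[[3.7, 0.25, 0], [3.7, 0.25, 0], [3.7, 0.25, 0], [3.8, 0.25, 0], [0, 0, 4], [0, 0, 3], [0, 0, 0]], gripper=[8.7, 8.7, 8.7, 8.7, 8.7, 8.7, 8.7])

```text
time_s: 9.2
tool_pos: [0.519, 0.1108, 0.0999]
tool_rot: [-179.6, 0.0, 88.3]
force: [-1.0, 0.3, -0.3]
grip_width: 0.0868
grasp_force: 0.0
```

Call:
drive_tool(angular=[[0, 0, 0], [0, 0, 0], [0, 0, 0], [0, 0, 0], [0, 0, 0], [0, 0, 0]], delta_pos=[[0, 0.4, 2], [0, 0, 2], [0, 0, 2], [0, 0, 1.2], [0, 0, 0.6], [0, 0, 0]], gripper=[8.7, 8.7, 8.7, 8.7, 8.7, 8.7])

```text
time_s: 9.8
tool_pos: [0.5267, 0.1096, 0.0258]
tool_rot: [-180.0, -0.0, 88.1]
force: [-0.0, -0.1, 1.1]
grip_width: 0.0871
grasp_force: 0.0
```

Call:
drive_tool(angular=[[0, 0, 0], [0, 0, 0], [0, 0, 0], [0, 0, 0], [0, 0, 0], [0, 0, 0], [0, 0, 0], [0, 0, 0], [0, 0, 0], [0, 0, 0]], delta_pos=[[0, 0, 0], [0, 0, 0], [0, 0, 0], [0, 0, 0], [0, 0, 0], [0, 0, 0], [0, 0, 0], [0, 0, 0], [0, 0, 0], [0, 0, 0]], gripper=[7, 6, 5, 4, 3.5, 3, 3, 3, 3, 3], squeeze=15)

```text
time_s: 10.8
tool_pos: [0.5266, 0.1092, 0.0255]
tool_rot: [-180.0, 0.0, 88.1]
force: [0.3, 0.4, 0.7]
grip_width: 0.0434
grasp_force: 15.0
```

Call:
drive_tool(angular=[[0, 0, 0], [0, 0, 0], [0, 0, 0], [0, 0, 0], [0, 0, 0], [0, 0, 0], [0, 0, 0]], delta_pos=[[0, 0, -1], [0, 0, -2], [0, 0, -3], [0, 0, -3], [0, 0, -3], [0, 0, -1], [0, 0, 0]], gripper=[3, 3, 3, 3, 3, 3, 3])

```text
time_s: 11.5
tool_pos: [0.5276, 0.1095, 0.1572]
tool_rot: [179.8, 0.0, 88.1]
force: [-0.1, 0.4, -0.6]
grip_width: 0.043
grasp_force: 15.0
```

Call:
drive_tool(angular=[[0, 0, 0], [0, 0, 0], [0, 0, 0], [0, 0, 0], [0, 0, 0], [0, 0, 0], [0, 0, 0], [0, 0, 0], [0, 0, 0], [0, 0, 0], [0, 0, 0], [0, 0, 0], [0, 0, 0]], delta_pos=[[-1.5, -0.1, 0], [-2.5, -0.1, 0], [-2.5, -0.1, 0], [-2.5, -0.1, 0], [-2.5, -0.1, 0], [-2.5, -0.1, 0], [-2.5, -0.1, 0], [-2.5, -0.2, 0], [-2.5, -0.1, 0], [-2.5, -0.1, 0], [-1.5, -0.1, 0], [-1, -0.1, 0], [0, 0, 0]], gripper=[3, 3, 3, 3, 3, 3, 3, 3, 3, 3, 3, 3, 3])

```text
time_s: 12.8
tool_pos: [0.5039, -0.156, 0.1547]
tool_rot: [-179.9, -0.0, 88.0]
force: [-0.2, 0.1, -0.8]
grip_width: 0.0429
grasp_force: 15.0
```

Run:
```python
from m import *
s=cam('scene'); o=telemetry.get_obs(); print(o['tool_pos'],o['tool_rot'],o['grip_width'],o['grasp_force'])
c=s['pixels'][100:300,220:480]; cv2.imwrite('pics/s2.png',cv2.resize(c[...,::-1],None,fx=3,fy=3,interpolation=cv2.INTER_CUBIC))
for r in models.search_frame(s,'knob_centre')[:2]: print(r)
print('proj tcp',proj(s,o['tool_pos']))
```

```text
[ 0.5044 -0.1547  0.1549] [-179.9478   -0.0519   88.0412] 0.043058276902762024 15.000000099316821
{'centre': [358.0, 163.7], 'p': 0.65}
proj tcp [358.6258 159.629 ]
```

View pics/s2.png

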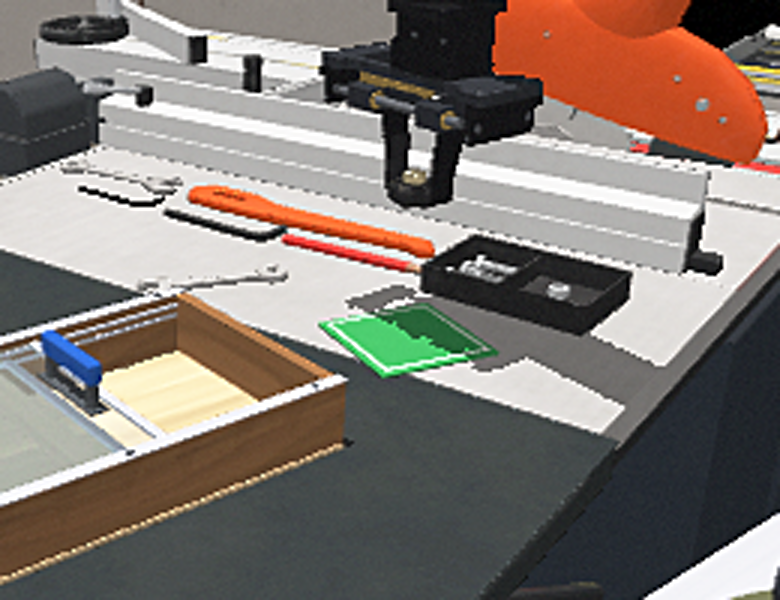

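The knob is held upright over the pad (crop (410,188)), with the brass boss on top. Now I lower it.

Call:
drive_tool(angular=[[0, 0, 0], [0, 0, 0], [0, 0, 0], [0, 0, 0], [0, 0, 0], [0, 0, 0], [0, 0, 0], [0, 0, 0], [0, 0, 0]], delta_pos=[[0.25, 0, 2], [-0.5, 0, 3], [0, 0, 3], [0, 0, 2], [0, 0, 1.3], [0, 0, 0.8], [0, 0, 0.4], [0, 0, 0.2], [0, 0, 0]], gripper=[3, 3, 3, 3, 3, 3, 3, 3, 3])

```text
time_s: 13.8
tool_pos: [0.5051, -0.1578, 0.0291]
tool_rot: [179.9, 0.0, 88.1]
force: [0.1, -0.5, -0.8]
grip_width: 0.0435
grasp_force: 15.0
```

Call:
drive_tool(angular=[[0, 0, 0], [0, 0, 0], [0, 0, 0], [0, 0, 0]], delta_pos=[[0, 0, 0.2], [0, 0, 0.15], [0, 0, 0.1], [0, 0, 0]], gripper=[3, 3, 3, 3])

```text
time_s: 14.2
tool_pos: [0.5047, -0.1579, 0.0245]
tool_rot: [180.0, 0.0, 88.0]
force: [-1.4, 0.6, 3.2]
grip_width: 0.0432
grasp_force: 15.0
```

The knob is in contact with the pad at 3 N. Now I release, lift and move clear.

Call:
drive_tool(angular=[[0, 0, 0], [0, 0, 0], [0, 0, 0], [0, 0, 0], [0, 0, 0], [0, 0, 0], [0, 0, 0], [0, 0, 0], [0, 0, 0], [0, 0, 0], [0, 0, 0]], delta_pos=[[0, 0, 0], [0, 0, 0], [0, 0, 0], [0, 0, 0], [0, 0, 0], [0, 0, 0], [0, 0, -2], [0, 0, -4], [0, 0, -4], [0, 0, -5], [0, 0, 0]], gripper=[4.5, 5, 5.5, 6.5, 7.5, 8.5, 8.5, 8.5, 8.5, 8.5, 8.5])

```text
time_s: 15.3
tool_pos: [0.509, -0.1586, 0.1812]
tool_rot: [179.3, 0.3, 88.1]
force: [0.8, 0.0, 0.1]
grip_width: 0.0851
grasp_force: 0.0
```

Call:
drive_tool(angular=[[0, 0, 0], [0, 0, 0], [0, 0, 0], [0, 0, 0], [0, 0, 0], [0, 0, 0], [0, 0, 0], [0, 0, 0], [0, 0, 0], [0, 0, 0], [0, 0, 0]], delta_pos=[[2, 0, -1], [3, 0, -2], [3, 0, -3], [3, 0, -3], [3, 0, 0], [3, 0, 0], [3, 0, 0], [3, 0, 0], [3, 0, 0], [3, 0, 0], [0, 0, 0]], gripper=[8.5, 8.5, 8.5, 8.5, 8.5, 8.5, 8.5, 8.5, 8.5, 8.5, 8.5])

```text
time_s: 16.4
tool_pos: [0.5122, 0.1389, 0.2633]
tool_rot: [-179.9, -0.2, 88.6]
force: [-0.5, 0.7, 0.5]
grip_width: 0.0849
grasp_force: 0.0
```

Run:
```python
from m import *
t=cam('top'); s=cam('scene')
g=blob(t,'green',(340,420,170,250)); h=cv2.convexHull(cv2.findNonZero(g)); M=cv2.moments(h)
print('pad',ray(t,(M['m10']/M['m00'],M['m01']/M['m00']),.004))
m=blob(t,'dark',(362,398,192,226)); print('knob',m.sum(),cv2.boundingRect(m),ray(t,cen(m),.015))
for p in(t,s):
    for r in models.search_frame(p,'knob_centre')[:1]: print(r,ray(p,r['centre'],.018))
a=cv2.resize(t['pixels'][140:260,150:420],(800,356),interpolation=cv2.INTER_CUBIC); b=cv2.resize(s['pixels'][170:260,280:580],None,fx=2.6,fy=2.6)
b=cv2.copyMakeBorder(b,0,0,0,800-b.shape[1],0) if b.shape[1]<800 else b[:,:800]
cv2.imwrite('pics/f.png',np.vstack([a,b])[...,::-1][:600])
```

```text
pad [ 0.5046 -0.1574  0.004 ]
knob 129 (372, 200, 17, 17) [ 0.5035 -0.153   0.015 ]
{'centre': [378.4, 208.5], 'p': 0.54} [ 0.5011 -0.1497  0.018 ]
{'centre': [354.3, 212.2], 'p': 0.7} [ 0.4853 -0.1316  0.018 ]
```

View pics/f.png

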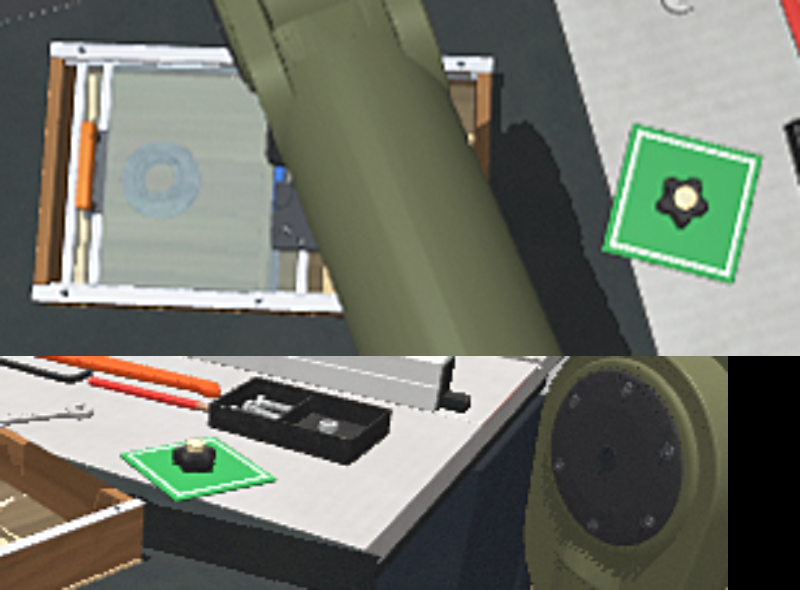

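The knob stands upright within about 4 mm of the pad's middle, at crop (683,200). The blue handle is still at its open place (280,178), the orange door is unmoved and the flange is in place. Handing in.

```bash
python3 -c "
from cell import env; print(env.sign_off())"
```

```text
the job is handed in; nothing more can be done
None
```

The job is handed in, and no verdict came back: the right door is fully open, the knob stands upright about 4 mm from the pad's middle, and the left door and flange were not touched.

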